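# Load a sample holder under the analyser's spring clip

### The arm

A 6-joint arm with a two-finger parallel gripper is mounted at the origin on the work surface. World frame = base frame: x ahead of the robot, y to its left, z up, the work surface at z = 0. Lengths are in m, angles in rad, forces in N, time in s.
With the tool pointing down it reaches from about 0.275 to 0.825 m from the base axis. Payload 5.2 kg.
Tool frame: the origin (TCP) lies midway between the tips of the shut fingers; the grasp point (between the pads) lies behind it (bot.hold_point_z is the z of the grasp point in the tool frame, in m); z points along the fingers, y is the line along which they close (so a half turn about z gives the same grasp; the last joint's range is limited). The gripper opens to 93 mm and grips with 3 to 60 N. Pads are 15 mm wide; open, the fingers measure 128 mm over their backs; the gripper's body (75 mm by 188 mm) begins 65 mm behind the grasp point.
Start: joints at [-1.43, 0.259, 1.535, -0, 1.348, -0.203], TCP at [0.185, -0.518, 0.19] pointing down, gripper open.
Joint ranges: [-3.14, 3.14], [-0.91, 2.08], [0.19, 2.58], [-1.22, 4.36], [0.22, 2.71], [-3.12, 3.12]. Speed limits (rad/s): [2.57, 2.57, 3.14, 3.14, 3.14, 3.14].

### API

Orientations are given as a rotation vector (axis times angle).
In Python, from station import bot, imaging, job_done, spot_in gives the robot as it stands.
- The arm moves only by the tool drive_tool, never from a script. Its argument "deltas" is a list of rows, each an object with "travel": the shift along the tool's x, y, z in m, a list of three; "angular": the turn, a rotation vector about the tool's x, y, z in rad, a list of three. A call has 1 to 20 rows; each row shifts and turns the commanded pose from where the row before left it, along the tool's axes as they then stand; what a row does not reach is not made up. A row lasts 1/12 s, in which the tool goes at most 41.7 mm and 7.16 degrees, less where a joint would pass 70% of its speed; a pose out of reach is approached as far as the arm can. A call with a gripper value outside its range is refused whole. "fingers" is the opening in per cent of the stroke, from 0 (shut) to 100 (fully open), set as the call begins (left out, the last holds). The fingers move at their own pace and stop on an object; "squeeze" is the grip in N (left out, the last holds). Time passes only in rows, so rows that do not move let the fingers close. It gives the time, the measured TCP pose, the force, the opening and the grip force at its end, in the units of the state.
- bot.observe(): the state, without advancing time (a new reading comes with each control period).
- imaging.read_camera(name): name is "scene" or "top"; returns a dict with "frame" (384x512x3 uint8, red, green, blue), "depth" (384x512 float32, m along the optical axis (not along the pixel's ray), 0 where there is no reading), "K" (3x3 intrinsics, pixels), "view" (4x4, takes a point from world to camera coordinates). Camera axes: x right, y up, looking along -z (the intrinsics and any distortion apply to the point x, -y, -z); pixel columns grow to the right and rows downward; lengths in m; the calibration is good to about 2 mm. A picture is of the moment at which its call begins.
- job_done(): hands the job in; it is judged then, once.
Trained networks look in the newest picture that a camera, given by its name, has taken for a name from the list of things; names that differ only in an ending like _2 or _b are one class to them, and where a whole thing is asked for, a point or a joint stands for the part that bears it (a point fixed in the world has none). Each returns a list of dicts, best first, with "p" (0 to 1); they miss things now and then, are a little off and sometimes report something else, mostly with a low value. They report only what shows in the picture. A call takes as long as a camera call. They do not tell look-alikes from the thing itself.
- spot_in(camera, name): "position" ([column, row] in pixels, amid what is visible of it).
The state is a dict: "time": time; "joint_positions": joint angles; "qd": joint speeds; "joint_torque": joint torques, N m; "eef_pos": TCP position; "tool_rot": TCP orientation; "wrist_force": force on the tool from outside, world axes, zero at the start; "wrist_torque": the same for the moment, N m; "width": opening from 0.0 (shut) to 1.0 (fully open); "grasp_force": force on a finger pad.
Only numpy, scipy, OpenCV 4.12 (cv2) and the standard library are available. Lean on these libraries where they do the work, as an engineer would, in place of code of your own. Each camera call takes 0.05 s, during which the arm holds its last target. There are 200 camera calls.

### The job

Press the blue paddle of the analyser's spring clip down with one fingertip and keep it down while the other finger pushes the red sample holder along its channel, under the raised jaw, until its front is home against the end stop. Then let the paddle up so that the jaw clamps the holder, and move clear. Only touch and push: do not lift or tip the holder, and leave the white bottle and the two jars where they stand.

Things in the scene. Friction and masses are not known exactly. Their poses are not given: they have to be found in the camera images.
- stage: Fixed sample stage of a small analyser: cream base 185 x 140 x 10 mm, aluminium bed (top = channel floor, 22 mm above the bench, x = -105 to 65 mm), low cream console 44 mm high at y = -50 to -160 mm. Origin on the bench under the channel's centre line; +x = the way the holder is pushed, +y = from the channel to the clip's paddle, z up. The lengths below are in this frame.
- stop_face (a point): Centre of the face of the dark end stop (x = +55 mm, 10 mm high), 3 mm above the channel floor: where the middle of the holder's front edge comes when home. The channel runs along x at y = 0 between dark rails 5 mm high, inner faces at y = +/-27 mm, from x = -65 to 50 mm; behind that the bed is open and flat.
- rod (a point): Middle of the clip's pivot rod (10 mm thick), which runs along x at y = +40 mm, 36 mm above the bench, between posts at x = -106 and +50 mm that reach 44 mm above the bench. It lies between channel and paddle.
- jaw_mouth (a point): Point on the channel floor under the rear end of the clip's jaw (x = +22, y = +11 mm), where the holder's front goes in. The jaw's nose covers x = 22 to 40, y = 8 to 14 mm; its arm crosses from the rod above the rail. Shut, the nose is 1.5 mm above the channel floor and blocks the holder; with the paddle fully down, about 10 mm above.
- clip (a joint): Angle of the spring clip, a rocker on the rod: 0 shut (its start), 0.34 rad with the paddle fully down on its stop, about 0.16 with the jaw resting on the holder. A spring shuts it: at the middle of the paddle it takes about 4 N to start and 6 N to hold fully down. Above 0.20 the jaw clears the holder.
- paddle (a point): Middle of the upper face of the blue paddle, a flat plate 105 mm along x (-100 to +5 mm), 42 mm wide (y = 44 to 86 mm). Moves with the clip: shut, it slopes up away from the channel and this point is about 35 mm above the bench; fully down it is level, 26 mm above the bench (4 mm above the channel floor) all along x, so one fingertip can slide along it while the other is behind the holder.
- holder: Loose red sample holder with a yellow test coupon let into its top: a flat plate 60 mm long (its x), 50 mm wide (its y), 6 mm thick, with an upstanding lip across its rear end, 6 mm thick, 50 mm wide, its top 16 mm above the holder's underside. About 80 g. Origin at the centre of its underside; +x points to its front, along the push, z up. It lies on the channel floor between the rails, short of the jaw.
- holder_back (a point): Middle of the rear face of the holder's lip, the face to push, 8 mm above the holder's underside.
- holder_front (a point): Middle of the holder's front edge, 3 mm above the underside.
- bottle_a: White bottle with blue cap, 50 mm wide, 100 mm high, standing loose near the stage; leave it. Origin at the centre of its underside.
- bottle_b: White jar with blue lid, 50 mm wide, 85 mm high, standing loose; leave it. Origin at the centre of its underside.
- amber_jar: Amber jar with black lid, 44 mm wide, 70 mm high, standing loose; leave it. Origin at the centre of its underside.
Things that resemble listed ones, but are neither listed nor needed, are in the scene too. Of the things that look like the holder, the middle-sized one is meant.

How it is judged:
On the way, in this order (a step that is already met when the one before it is completed fails the run):
1. the paddle is pressed down by a finger before the holder goes under the jaw (value of joint clip above 0.22 rad and contact force between the fingers and stage above 0.5 N and x of holder_front in the frame of stage below 0.0245 m), for 0.1 s.
2. with the paddle still held down, a finger pushes the holder beneath the raised jaw (value of joint clip above 0.22 rad and contact force between the fingers and stage above 0.5 N and contact force between the fingers and holder above 0.05 N and x of holder_front in the frame of stage between 0.027 and 0.049 m), for 0.02 s.
3. the holder comes home against the stop with the paddle still held down (value of joint clip above 0.22 rad and contact force between the fingers and stage above 0.5 N and x of holder_front in the frame of stage above 0.051 m), for 0.1 s.
At the end, for the whole second after the job is handed in: The holder lies flat in the channel with its front within 4 mm of the end stop, at rest, and the released clip's jaw rests on it (clip angle between 0.11 and 0.21 rad); the bottle and jars stand within 15 mm of where they were (x of holder_front in the frame of stage between 0.051 and 0.0565 m and y of holder_front in the frame of stage between -0.004 and 0.004 m and angle between the x axis of holder and the x axis of stage, either way round below 0.08 rad and angle between holder's own z axis and vertical below 0.06 rad and z of holder in the frame of stage between 0.02 and 0.025 m and value of joint clip between 0.11 and 0.21 rad and contact force between holder and stage above 1.5 N and linear speed of holder below 0.01 m/s and angle between each of bottle_a, bottle_b, amber_jar's own z axis and vertical below 0.1 rad and distance of each of bottle_a, bottle_b, amber_jar from where it was at the start of the episode below 0.015 m); the robot touches nothing.
It fails at once if the holder is lifted or tipped (z of holder in the frame of stage above 0.029 m or angle between holder's own z axis and vertical above 0.18 rad).
It fails at once if the paddle is let up while the holder is only part of the way in under the jaw (value of joint clip below 0.195 rad and x of holder_front in the frame of stage between 0.026 and 0.049 m).
It fails at once if a bottle or jar is knocked or moved (distance of any of bottle_a, bottle_b, amber_jar from where it was at the start of the episode above 0.015 m).
It also fails if it takes over 50 s, if anything falls off the work surface, if the arm or the gripper's body presses on something with over 40 N, if the wrist force passes 120 N, or if a joint passes its speed limit or range.

## Working session

There is one attempt and no reset: what is moved stays moved. The work goes in short steps, Python scripts to look and compute and a tool call to move; the robot and the scene stay as the last step left them, time stands still between calls to the robot, and variables do not carry over. Pictures are saved under pics/ and viewed, at most 10 in all, crops included, and the job is handed in when it is done.

Besides the shell and the picture viewer there is one more tool, called after ">>>" in YAML: its name, and indented under it one key for each argument. drive_tool: Moves the arm, as the interface text tells. Its arguments: {"type":"object","properties":{"deltas":{"type":"array"},"fingers":{"type":"number"},"squeeze":{"type":"number"}},"required":["deltas"]}

```bash
mkdir -p pics
cat > h.py <<'E'
import numpy as np, cv2
from station import bot, imaging, job_done, spot_in
def cam(n):
    c=imaging.read_camera(n); return c
def pts(c):
    d=c["depth"];K=c["K"];v,u=np.indices(d.shape)
    P=np.stack([(u-K[0,2])/K[0,0]*d,-(v-K[1,2])/K[1,1]*d,-d,np.ones_like(d)],-1)
    return (P@np.linalg.inv(c["view"]).T)[...,:3]
def save(n,img): cv2.imwrite("pics/"+n+".png",img[...,::-1])
E
python3 - <<'E'
from h import *
a=cam("scene");b=cam("top")
save("both",np.hstack([cv2.resize(a["frame"],(400,300)),cv2.resize(b["frame"],(400,300))]))
save("top0",b["frame"]);save("scene0",a["frame"])
print(b["K"],b["view"]);print(bot.observe(),bot.hold_point_z)
for n,c in(("scene",a),("top",b)):
  P=pts(c)
  for t in ["stage","holder","paddle","rod","jaw_mouth","bottle_a","amber_jar"]:
    for r in spot_in(n,t):
      u,v=[int(round(x)) for x in r["position"]]
      print(n,t,u,v,round(r["p"],2),P[min(v,383),min(u,511)].round(3))
E
```

```text
[[438.57791259   0.         256.7009468 ]
 [  0.         438.57791259 186.29818244]
 [  0.           0.           1.        ]] [[ 0.01559    -0.99961967  0.0227479   0.03762307]
 [ 0.99660623  0.01737405  0.08046223 -0.62118149]
 [-0.08082685  0.02141629  0.99649805 -1.08640919]
 [ 0.          0.          0.          1.        ]]
{'time': 0.1, 'joint_positions': array([-1.42979929e+00,  2.59298337e-01,  1.53590454e+00,  1.97732884e-05,
        1.34799870e+00, -2.02804616e-01]), 'qd': array([ 3.92802036e-04, -1.92508694e-03, -1.75759095e-03, -7.83405305e-04,
       -1.36731896e-03,  6.17045171e-05]), 'joint_torque': array([ 1.95523804e-03, -4.38215089e+01, -2.84641331e+01,  7.19826948e-02,
        3.63381626e-02, -4.86046633e-05]), 'eef_pos': array([ 0.18534288, -0.51729747,  0.18941342]), 'tool_rot': array([-3.09370728e+00, -5.37104833e-01, -1.08307356e-04]), 'wrist_force': array([ 0.09648982, -0.84061989, -0.67811354]), 'wrist_torque': array([ 0.05699395, -0.06384083, -0.01978427]), 'grasp_force': 0.0, 'width': 1.0027432138502164} -0.0188
scene stage 208 182 0.89 [ 0.633 -0.076  0.0
[... 369 characters left out ...]
 [ 0.634 -0.083  0.021]
scene bottle_a 264 221 0.88 [0.635 0.138 0.061]
scene bottle_a 128 154 0.67 [ 0.746 -0.263  0.057]
scene amber_jar 221 179 0.72 [ 0.605 -0.06   0.026]
scene amber_jar 188 215 0.63 [0.741 0.009 0.049]
scene amber_jar 129 157 0.31 [ 0.748 -0.257  0.052]
top stage 313 186 0.97 [ 0.624 -0.096  0.022]
top holder 304 191 0.65 [ 0.61  -0.072  0.03 ]
top holder 358 261 0.58 [ 0.435 -0.214  0.007]
top paddle 283 208 0.59 [ 0.566 -0.019  0.029]
top rod 314 190 0.63 [ 0.614 -0.098  0.023]
top jaw_mouth 313 188 0.8 [ 0.619 -0.095  0.024]
top bottle_a 228 188 0.75 [0.609 0.117 0.098]
top bottle_a 388 140 0.72 [ 0.733 -0.267  0.089]
top amber_jar 279 141 0.81 [ 0.729 -0.004  0.073]
```

View pics/top0.png

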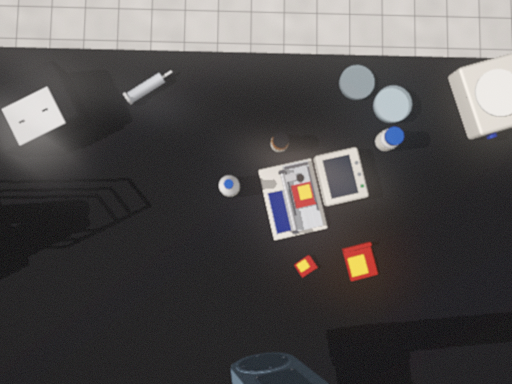

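View pics/scene0.png

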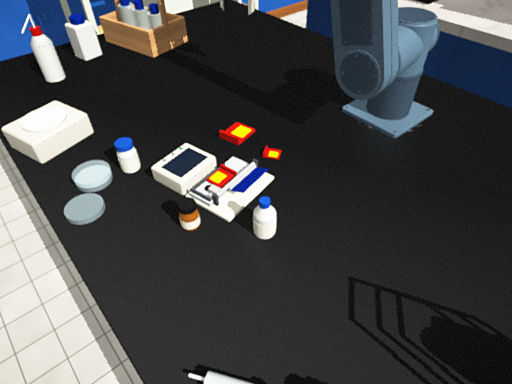

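The look-alikes in the top view are red at (304,192) in the channel, small red at (306,266) and large red at (360,262). The middle-sized one in the channel is the one meant. The stage's +x points up and slightly left in the image, with the paddle at (281,212). The bottle is at (229,186), the amber jar at (280,143) and the second jar at (390,138). Next I'll measure and check a close crop.

Run:
```python
from h import *
b=cam("top");P=pts(b);f=b["frame"]
hsv=cv2.cvtColor(f,cv2.COLOR_RGB2HSV)
def rect(m,name):
    n,l,s,_=cv2.connectedComponentsWithStats(m.astype(np.uint8))
    for i in range(1,n):
        if s[i,4]<40: continue
        q=P[l==i]; z=np.median(q[:,2]); 
        r=cv2.minAreaRect((q[:,:2]*1000).astype(np.float32))
        print(name,s[i,:5],"z",z.round(4),"c",np.round(r[0],1),"sz",np.round(r[1],1),"ang",round(r[2],1), q[:,:2].mean(0).round(4))
H,S,V=cv2.split(hsv)
roi=np.zeros(H.shape,bool);roi[130:290,250:400]=1
rect(roi&(H>110)&(H<130)&(S>150)&(V>60),"blue")
rect(roi&((H<32)|(H>170))&(S>150)&(V>100),"red+yel")
rect(roi&(H>18)&(H<32)&(S>150)&(V>100),"yel")
Z=P[...,2]
rect(roi&(Z>.038)&(Z<.05),"console/posts")
rect(roi&(Z>.005)&(Z<.06)&(np.indices(H.shape)[0]<245),"stage all")
save("crop",cv2.resize(f[150:250,250:380],None,fx=6,fy=6,interpolation=cv2.INTER_CUBIC))
```

```text
blue [270 194  20  38 127] z 0.0383 c [551.7   0.6] sz [99.4 28.3] ang 28.4 [ 0.5381 -0.0063]
red+yel [292 185  23  22 191] z 0.0287 c [582.2  -5.4] sz [ 55.4 176.9] ang 16.4 [ 0.5916 -0.064 ]
red+yel [ 342  242   36   40 1014] z 0.0092 c [452.5 -94.1] sz [350.9 106.1] ang 81.6 [ 0.435  -0.2174]
red+yel [294 255  24  23 312] z 0.0048 c [476.9 -21.8] sz [209.2  52.4] ang 46.0 [ 0.4216 -0.0791]
yel [348 254  20  23 328] z 0.0095 c [ 424.8 -212.9] sz [49.8 43.6] ang 14.2 [ 0.4251 -0.2122]
yel [297 260  13  12  95] z 0.0051 c [422.2 -72.9] sz [23.7 26.6] ang 34.8 [ 0.4222 -0.0729]
console/posts [ 315  148   53   58 2191] z 0.0447 c [ 648.6 -163.3] sz [129.7 110.5] ang 13.8 [ 0.6478 -0.1626]
console/posts [279 170  18  60 246] z 0.0406 c [590.9 -41.9] sz [152.5  37.8] ang 13.8 [ 0.5965 -0.0299]
console/posts [268 193  15  41 196] z 0.0402 c [554.3   1.5] sz [102.7  19.4] ang 12.1 [0.5529 0.0035]
stage all [375 130  22  21 173] z 0.0413 c [ 738.4 -273.3] sz [49.5 27.3] ang 34.8 [ 0.7356 -0.2678]
stage all [271 137  17  15  84] z 0.038 c [725.4  -3.2] sz [44.5 25.2] ang 63.3 [ 0.7204 -0.0015]
stage all [ 313  148   56   59 2328] z 0.0446 c [ 647.5 -163.8] sz [138.9 118.1] ang 18.1 [ 0.6471 -0.1603]
stage all [ 258  159   70   81 3890] z 0.0238 c [591.9 -45.5] sz [185.1 142.9] ang 13.7 [ 0.5901 -0.0425]
```

View pics/crop.png

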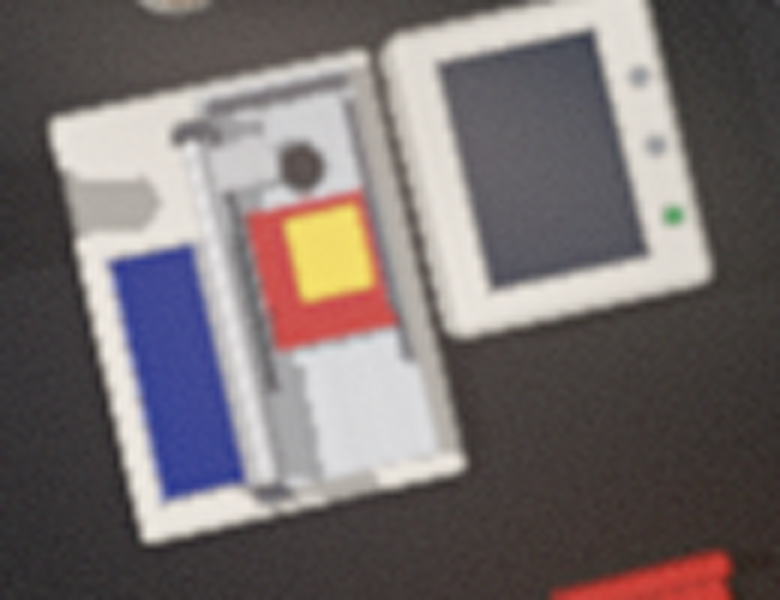

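```bash
cat > fit.py <<'E'
from h import *
from scipy.optimize import least_squares
# crop px -> features (stage mm): paddle corners (shut), holder corners (x relative to unknown front)
pad=[((110,262),(5,86.7,42)),((190,245),(5,47,28)),((242,482),(-100,47,28)),((162,500),(-100,86.7,42))]
hol=[((248,213),(0,25,28)),((360,192),(0,-25,28)),((278,350),(-60,25,38)),((397,325),(-60,-25,38))]
b=cam("top");K=b["K"];T=b["view"]
def W(p,s):
    c,n=np.cos(p[2]),np.sin(p[2]); return np.array([p[0]+c*s[0]-n*s[1],p[1]+n*s[0]+c*s[1],s[2]])
def proj(w):
    q=T[:3,:3]@w+T[:3,3]; return np.array([K[0,2]-K[0,0]*q[0]/q[2],K[1,2]+K[1,1]*q[1]/q[2]])
def res(p):
    o=[]
    for c,s in pad+hol:
        s=np.array(s)/1000.
        if (c,tuple((s*1000).round(1))) and any(c==h[0] for h in hol): s[0]+=p[3]
        o.append(proj(W(p,s))-(np.array([250,150])+(np.array(c)+.5)/6-.5))
    return np.concatenate(o)
r=least_squares(res,[.59,-.06,.24,.02],x_scale=[.01,.01,.1,.01]);p=r.x
print("pose",p.round(4),"res px",r.fun.round(2))
for s in[(-.065,.033),(-.0475,.067)]: print(s,W(p,(*s,0)).round(4))
o=bot.observe();t=W(p,(-.065,.033,.026));d=t[:2]-o["eef_pos"][:2]
from scipy.spatial.transform import Rotation as R
M=R.from_rotvec(o["tool_rot"]).as_matrix();print(M.round(3));c,n=np.cos(p[2]),np.sin(p[2])
Q=np.array([[c,n,0],[n,-c,0],[0,0,-1]]);print("turn",R.from_matrix(M.T@Q).as_rotvec(),"travel after turn",Q.T@(t-o["eef_pos"]))
i=lambda w:(np.array([[c,n],[-n,c]])@(np.array(w)-p[:2])).round(3)
print("bottle",i((.609,.117)),"amber",i((.729,-.004)))
E
python3 fit.py
```

```text
pose [ 0.6185 -0.0641  0.2209  0.012 ] res px [-0.59 -0.88  1.17 -0.85  1.21  0.52 -0.54  0.92 -0.58  0.02 -0.   -0.45
 -0.15  0.3  -0.5   0.4 ]
(-0.065, 0.033) [ 0.5478 -0.0462  0.    ]
(-0.0475, 0.067) [ 0.5574 -0.0092  0.    ]
[[ 0.941  0.337  0.   ]
 [ 0.337 -0.941 -0.   ]
 [-0.     0.    -1.   ]]
turn [7.32856927e-05 1.40656659e-05 1.22906391e-01] travel after turn [ 0.45693867 -0.38078428  0.16418014]
bottle [0.03  0.179] amber [0.121 0.034]
```

>>> drive_tool:
  deltas:
    - {"travel":[0,0,0],"angular":[0,0,0.053]}
    - {"travel":[0,0,0],"angular":[0,0,0.053]}
    - {"travel":[0.026,-0.021,0],"angular":[0,0,0]}
    - {"travel":[0.026,-0.021,0],"angular":[0,0,0]}
    - {"travel":[0.026,-0.021,0],"angular":[0,0,0]}
    - {"travel":[0.026,-0.021,0],"angular":[0,0,0]}
    - {"travel":[0.026,-0.021,0],"angular":[0,0,0]}
    - {"travel":[0.026,-0.021,0],"angular":[0,0,0]}
    - {"travel":[0.026,-0.021,0],"angular":[0,0,0]}
    - {"travel":[0.026,-0.021,0],"angular":[0,0,0]}
    - {"travel":[0.026,-0.021,0],"angular":[0,0,0]}
    - {"travel":[0.026,-0.021,0],"angular":[0,0,0]}
    - {"travel":[0.026,-0.021,0],"angular":[0,0,0]}
    - {"travel":[0.026,-0.021,0],"angular":[0,0,0]}
    - {"travel":[0.026,-0.021,0],"angular":[0,0,0]}
    - {"travel":[0.026,-0.021,0],"angular":[0,0,0]}
    - {"travel":[0.026,-0.021,0],"angular":[0,0,0]}
    - {"travel":[0.026,-0.021,0],"angular":[0,0,0]}
    - {"travel":[0.021,-0.016,0],"angular":[0,0,0]}
    - {"travel":[0.026,-0.021,0],"angular":[0,0,0]}
  fingers: 52

```text
time: 2.57
eef_pos: [0.5481, -0.0453, 0.1903]
tool_rot: [3.119, 0.373, -0.0]
wrist_force: [-0.2, -1.0, -0.0]
width: 0.52
grasp_force: 0.0
```

>>> drive_tool:
  deltas:
    - {"travel":[0,0,0.03]}
    - {"travel":[0,0,0.03]}
    - {"travel":[0,0,0.03]}
    - {"travel":[0,0,0.03]}
    - {"travel":[0,0,0.01]}
    - {"travel":[0,0,0]}
    - {"travel":[0,0,0]}

```text
invalid input at $.deltas[0]: expected keys travel, angular
```

Run:
```python
from h import *
a=cam("scene");b=cam("top")
x=cv2.resize(a["frame"][120:240,140:300],(640,480),interpolation=cv2.INTER_CUBIC)
save("near",x)
save("neart",cv2.resize(b["frame"][145:250,245:385],(640,480),interpolation=cv2.INTER_CUBIC))
print(bot.observe()["eef_pos"])
```

```text
[ 0.5495931  -0.0426887   0.18999886]
```

View pics/near.png

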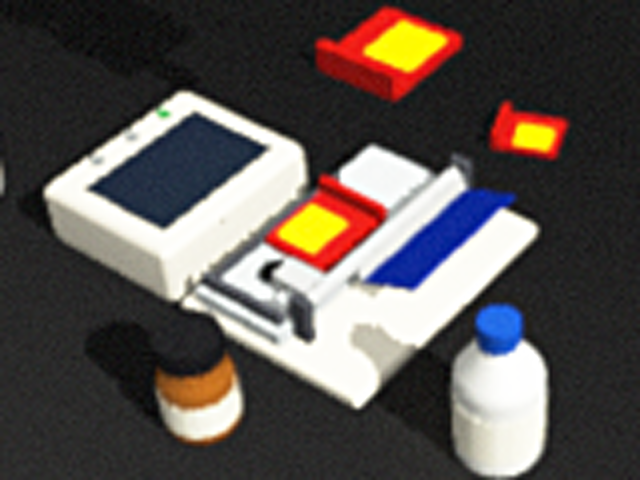

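View pics/neart.png

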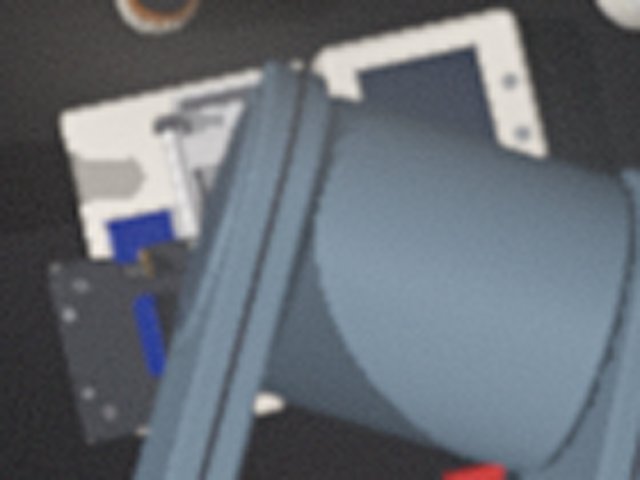

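The scene crop shows the holder in the channel with its lip from (320,182) to (383,212), and the jaw just ahead at (290,275). The bottle and jar are clear of the stage. In the top view the arm hides most of the stage. The TCP settled about 3 mm past the target, so I'll correct that while descending.

>>> drive_tool:
  deltas:
    - {"travel":[-0.003,0.003,0.03],"angular":[0,0,0]}
    - {"travel":[0,0,0.03],"angular":[0,0,0]}
    - {"travel":[0,0,0.03],"angular":[0,0,0]}
    - {"travel":[0,0,0.03],"angular":[0,0,0]}
    - {"travel":[0,0,0.01],"angular":[0,0,0]}
    - {"travel":[0,0,0],"angular":[0,0,0]}
    - {"travel":[0,0,0],"angular":[0,0,0]}

```text
time: 3.25
eef_pos: [0.5454, -0.0504, 0.0607]
tool_rot: [3.119, 0.372, -0.0]
wrist_force: [-0.5, -0.2, 0.0]
width: 0.522
grasp_force: 0.0
```

Run:
```python
from h import *
a=cam("scene")
save("near2",cv2.resize(a["frame"][110:230,150:310],(800,600),interpolation=cv2.INTER_CUBIC))
print(bot.observe()["eef_pos"])
```

```text
[ 0.54639254 -0.05052455  0.0616886 ]
```

View pics/near2.png

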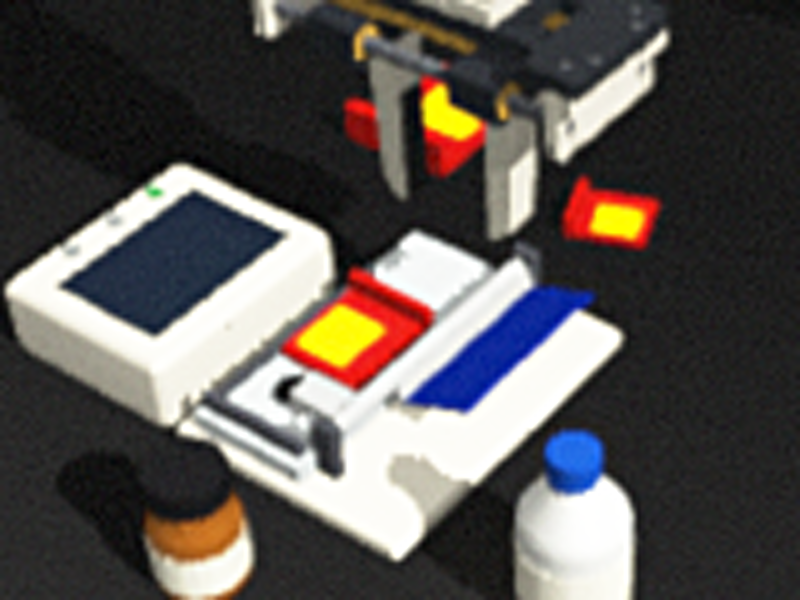

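The crop shows the left fingertip at (395,195) above the bed behind the lip, and the right one at (510,235), possibly close to the rod. I'll check both by depth in the same picture.

Run:
```python
from h import *
a=cam("scene");P=pts(a);f=a["frame"];H,S,V=cv2.split(cv2.cvtColor(f,cv2.COLOR_RGB2HSV))
e=bot.observe()["eef_pos"];print(e)
yw=.238;c,n=np.cos(yw),np.sin(yw)
X=(P[...,:2]-np.array([.6185,-.0641]))@np.array([[c,-n],[n,c]])*1000;Z=P[...,2]*1000
print("tcp stage",((e[:2]-[.6185,-.0641])@np.array([[c,-n],[n,c]])*1000).round(1))
def q(m,nm):
    print(nm,m.sum(),*[np.percentile(A[m],[2,15,50,85,98]).round(1) for A in(X[...,0],X[...,1],Z)])
U,Vv=np.indices(f.shape[:2])[1],np.indices(f.shape[:2])[0]
q((H>110)&(H<130)&(S>150)&(U>228)&(U<272)&(Vv>165)&(Vv<195),"paddle")
q(((H<5)|(H>172))&(S>150)&(U>204)&(U<239)&(Vv>163)&(Vv<190),"holder")
for u0,u1,nm in((224,235,"L"),(245,260,"R")):
    q((U>u0)&(U<u1)&(Vv>115)&(Vv<160)&(Z>60)&(Z<85)&(abs(X[...,0]+65)<40),nm)
# rod: z 36..44 line
q((Z>36)&(Z<43)&(X[...,1]>25)&(X[...,1]<55)&(S<90)&(U>210)&(U<260)&(Vv>155),"rod")
q((U>190)&(U<250)&(Z>18)&(Z<25)&(S<60)&(X[...,1]>-40)&(X[...,1]<25)&(Vv>150)&(X[...,0]<-40),"bed rear")
q((Z>5)&(Z<16)&(abs(X[...,0])<150)&(abs(X[...,1])<120),"base")
```

```text
[ 0.54684999 -0.05058763  0.0621526 ]
tcp stage [-66.4  30. ]
paddle 326 [-133.8  -86.9  -47.3  -10.6    2.3] [50.4 57.2 69.8 82.9 88.6] [-1.6 28.8 33.  38.  40.6]
holder 231 [-53.6 -44.2 -37.2   4.8  10.2] [-26.9 -16.8  10.1  22.9  26.4] [22.9 24.9 26.4 35.  36.9]Traceback (most recent call last):
  File "<stdin>", line 13, in <module>
  File "<stdin>", line 8, in q
    return _quantile_unchecked(
        a, q, axis, out, overwrite_input, method, keepdims, weights)
    return _ureduce(a,
                    func=_quantile_ureduce_func,
    ...<5 lines>...
                    overwrite_input=overwrite_input,
                    method=method)
    r = func(a, **kwargs)
    result = _quantile(arr,
                       quantiles=q,
    ...<2 lines>...
                       out=out,
                       weights=wgt)
    slices_having_nans = np.isnan(arr[-1, ...])
                                  ~~~^^^^^^^^^
IndexError: index -1 is out of bounds for axis 0 with size 0
```

Run:
```python
from h import *
a=cam("scene");P=pts(a);K=a["K"];T=a["view"];yw=.238;c,n=np.cos(yw),np.sin(yw)
st=lambda w:np.append((w[:2]-[.6185,-.0641])@np.array([[c,-n],[n,c]]),w[2])*1000
for u,v in((229,143),(229,147),(230,148),(226,140),(249,150),(250,154),(254,150),(256,146)): print(u,v,st(P[v,u]).round(0))
def pr(s):
    w=np.array([.6185+c*s[0]-n*s[1],-.0641+n*s[0]+c*s[1],s[2]]);q=T[:3,:3]@w+T[:3,3]
    return [round(float(K[0,2]-K[0,0]*q[0]/q[2]),1),round(float(K[1,2]+K[1,1]*q[1]/q[2]),1)]
for s in((-.066,.03,.062),(-.066,-.003,.062),(-.066,.063,.062),(-.066,-.003,.022),(-.066,.063,.033)): print(s,pr(s))
print(a["K"])
```

```text
229 143 [-56.   4. 108.]
229 147 [-58.   2.  95.]
230 148 [-57.   5.  93.]
226 140 [-59.  -7. 111.]
249 150 [-56.  64. 114.]
250 154 [-57.  66. 102.]
254 150 [-69.  69. 108.]
256 146 [-202.  -24.   -2.]
(-0.066, 0.03, 0.062) [240.8, 159.9]
(-0.066, -0.003, 0.062) [230.4, 155.1]
(-0.066, 0.063, 0.062) [251.5, 164.9]
(-0.066, -0.003, 0.022) [231.4, 167.3]
(-0.066, 0.063, 0.033) [251.7, 173.9]
[[366.35273285   0.         255.73959567]
 [  0.         366.35273285 196.11353726]
 [  0.           0.           1.        ]]
```

Run:
```python
from h import *
yw=.238;c,n=np.cos(yw),np.sin(yw)
for cn in("scene","top"):
  a=cam(cn);P=pts(a)
  X=(P[...,:2]-np.array([.6185,-.0641]))@np.array([[c,-n],[n,c]])*1000;Z=P[...,2]*1000
  for lo,hi in((-20,25),(45,90)):
    m=(X[...,0]>-85)&(X[...,0]<-45)&(X[...,1]>lo)&(X[...,1]<hi)&(Z>48)&(Z<130)
    if m.sum(): print(cn,m.sum(),"z",np.percentile(Z[m],[0,3,10,50]).round(1),"x",np.percentile(X[...,0][m],[3,50,97]).round(1),"y",np.percentile(X[...,1][m],[3,50,97]).round(1))
o=bot.observe();print(o["eef_pos"],o["width"],o["time"])
```

```text
scene 123 z [ 87.7  90.8  93.9 110.3] x [-72.7 -58.6 -56. ] y [-7.   4.7  7.1]
scene 105 z [ 89.2  94.   98.  113. ] x [-72.5 -58.2 -55.6] y [57.1 67.6 71.1]
[ 0.54655488 -0.05027589  0.06191652] 0.5200741102468895 3.5
```

The fingertips show about 25 mm above the TCP height at this opening, which fits fingers that swing back as they open. Their y positions, about 0 and 65, are good. I'll step down, watching the force.

>>> drive_tool:
  deltas:
    - {"travel":[0,0,0.012],"angular":[0,0,0]}
    - {"travel":[0,0,0.012],"angular":[0,0,0]}
    - {"travel":[0,0,0.008],"angular":[0,0,0]}
    - {"travel":[0,0,0],"angular":[0,0,0]}
    - {"travel":[0,0,0],"angular":[0,0,0]}

```text
time: 3.92
eef_pos: [0.5453, -0.0498, 0.0283]
tool_rot: [-3.119, -0.373, 0.0]
wrist_force: [0.5, 0.1, -0.8]
width: 0.522
grasp_force: 0.0
```

```bash
cat > chk.py <<'E'
from h import *
yw=.238;c,n=np.cos(yw),np.sin(yw)
a=cam("scene");P=pts(a)
X=(P[...,:2]-np.array([.6185,-.0641]))@np.array([[c,-n],[n,c]])*1000;Z=P[...,2]*1000
for lo,hi in((-20,25),(50,90)):
    m=(X[...,0]>-85)&(X[...,0]<-50)&(X[...,1]>lo)&(X[...,1]<hi)&(Z>43)&(Z<130)
    if m.sum(): print(m.sum(),"z",np.percentile(Z[m],[0,3,10,50]).round(1),"x",np.percentile(X[...,0][m],[3,50,97]).round(1),"y",np.percentile(X[...,1][m],[3,50,97]).round(1))
f=a["frame"];H,S,V=cv2.split(cv2.cvtColor(f,cv2.COLOR_RGB2HSV));V_,U=np.indices(H.shape)
on=(X[...,0]>-110)&(X[...,0]<70)&(Z>12)
m=on&(H>110)&(H<130)&(S>150)&(X[...,1]>40)&(X[...,1]<95);print("paddle z out/in",[np.median(Z[m&(X[...,1]>l)&(X[...,1]<h)]).round(1) for l,h in((50,60),(60,70),(70,80),(80,90))])
m=on&((H<5)|(H>172)|((H>18)&(H<32)))&(S>150)&(abs(X[...,1])<30);print("holder x",np.percentile(X[...,0][m],[2,98]).round(1),"z",np.percentile(Z[m],[50,98]).round(1),"y",np.percentile(X[...,1][m],[2,98]).round(1))
o=bot.observe();e=o["eef_pos"];print("tcp st",((e[:2]-[.6185,-.0641])@np.array([[c,-n],[n,c]])*1000).round(1),e[2].round(4),o["wrist_force"].round(1),o["width"].round(3),o["time"])
import sys
if len(sys.argv)>1: save(sys.argv[1],cv2.resize(f[110:230,150:310],(800,600),interpolation=cv2.INTER_CUBIC))
E
python3 chk.py
```

```text
217 z [55.  57.5 65.6 93.5] x [-73.8 -59.7 -56.6] y [-7.5  5.   8.2]
184 z [53.9 62.9 67.7 93.8] x [-73.9 -59.4 -57.1] y [57.1 69.7 73.3]
paddle z out/in [np.float64(28.0), np.float64(31.4), np.float64(34.9), np.float64(38.3)]
holder x [-48.5   9.7] z [ 26.6 170.6] y [-24.7  26.2]Traceback (most recent call last):
  File "chk.py", line 12, in <module>
    o=bot.observe();e=o["eef_pos"];print("tcp st",((e[:2]-[.6185,-.0641])@np.array([[c,-n],[n,c]])*1000).round(1),e[2].round(4),o["wrist_force"].round(1),o["width"].round(3),o["time"])
                                                                                                                                                          ^^^^^^^^^^^^^^^^
AttributeError: 'float' object has no attribute 'round'
```

>>> drive_tool:
  deltas:
    - {"travel":[0,0,0.008],"angular":[0,0,0]}
    - {"travel":[0,0,0.008],"angular":[0,0,0]}
    - {"travel":[0,0,0.004],"angular":[0,0,0]}
    - {"travel":[0,0,0],"angular":[0,0,0]}
    - {"travel":[0,0,0],"angular":[0,0,0]}

```text
time: 4.38
eef_pos: [0.5449, -0.0497, 0.0076]
tool_rot: [-3.119, -0.373, 0.002]
wrist_force: [1.4, 0.4, -0.1]
width: 0.52
grasp_force: 0.0
```

```bash
sed -i 's/o\["width"\].round(3)/o["width"]/' chk.py; python3 chk.py
```

```text
207 z [43.  45.7 51.8 80.2] x [-74.1 -60.1 -57.2] y [-7.5  5.1  8.2]
171 z [43.2 44.7 49.9 75. ] x [-73.1 -59.6 -57.2] y [57.7 70.  83.5]
paddle z out/in [np.float64(28.3), np.float64(31.6), np.float64(34.9), np.float64(38.4)]
holder x [-48.2  10.2] z [ 26.7 149.5] y [-24.1  26.2]
tcp st [-67.8  31.1] 0.008 [ 0.6 -0.2  0. ] 0.5216622335457615 4.4333
```

>>> drive_tool:
  deltas:
    - {"travel":[0,0,0.003],"angular":[0,0,0]}
    - {"travel":[0,0,0],"angular":[0,0,0]}

```text
time: 4.6
eef_pos: [0.5453, -0.0499, 0.005]
tool_rot: [-3.119, -0.373, 0.0]
wrist_force: [-0.8, 0.2, 0.3]
width: 0.52
grasp_force: 0.0
```

>>> drive_tool:
  deltas:
    - {"travel":[0,0,0.003],"angular":[0,0,0]}
    - {"travel":[0,0,0],"angular":[0,0,0]}

```text
time: 4.77
eef_pos: [0.5458, -0.0501, 0.0025]
tool_rot: [3.119, 0.373, 0.002]
wrist_force: [-0.9, 0.1, 4.8]
width: 0.518
grasp_force: 2.4
```

```bash
python3 chk.py press
```

```text
194 z [43.5 45.6 50.3 77.8] x [-73.9 -59.5 -56.2] y [-8.3  4.9  7.9]
154 z [43.1 45.8 49.4 72.4] x [-74.2 -59.1 -56.2] y [58.6 70.2 83.7]
paddle z out/in [np.float64(27.8), np.float64(30.4), np.float64(33.5), np.float64(36.5)]
holder x [-48.1   9.8] z [ 26.7 144.8] y [-23.9  26.3]
tcp st [-67.4  30.8] 0.0026 [-1.   1.   5.4] 0.5199115165664834 4.8167
```

View pics/press.png

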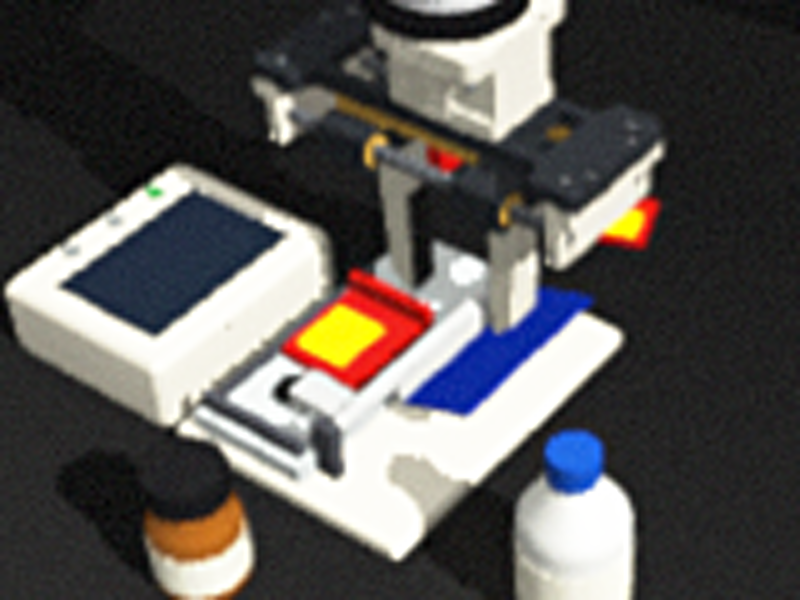

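The right finger is on the paddle at (510,325) with 5 N, and the left is behind the lip at (413,280). I'll press on to the paddle's stop.

>>> drive_tool:
  deltas:
    - {"travel":[0,0,0.003],"angular":[0,0,0]}
    - {"travel":[0,0,0.003],"angular":[0,0,0]}
    - {"travel":[0,0,0],"angular":[0,0,0]}
    - {"travel":[0,0,0],"angular":[0,0,0]}

```text
time: 5.15
eef_pos: [0.5463, -0.0518, -0.002]
tool_rot: [3.116, 0.373, 0.003]
wrist_force: [-3.1, -5.6, 12.4]
width: 0.521
grasp_force: 6.4
```

```bash
python3 chk.py
```

```text
183 z [43.1 45.5 49.3 75.5] x [-73.7 -59.4 -54.1] y [-9.6  3.5  6.1]
146 z [43.4 45.9 49.6 70.6] x [-73.1 -58.7 -55.1] y [55.5 68.5 82.5]
paddle z out/in [np.float64(24.6), np.float64(24.8), np.float64(24.9), np.float64(25.4)]
holder x [-47.9   8.4] z [ 26.7 140.8] y [-23.7  26.4]
tcp st [-67.2  29. ] -0.002 [-3.6 -5.8 13.2] 0.5180773396370142 5.2
```

>>> drive_tool:
  deltas:
    - {"travel":[0.0025,0,-0.0005],"angular":[0,0,0]}
    - {"travel":[0.0025,0,0],"angular":[0,0,0]}
    - {"travel":[0.0025,0,0],"angular":[0,0,0]}
    - {"travel":[0.0025,0,0],"angular":[0,0,0]}
    - {"travel":[0.0025,0,0],"angular":[0,0,0]}
    - {"travel":[0.0025,0,0],"angular":[0,0,0]}

```text
time: 5.7
eef_pos: [0.5576, -0.047, -0.0025]
tool_rot: [3.119, 0.374, -0.007]
wrist_force: [-9.1, -3.4, 12.9]
width: 0.522
grasp_force: 7.0
```

```bash
python3 chk.py
```

```text
63 z [43.9 45.5 49.2 73.7] x [-62.2 -55.8 -50.2] y [3.8 6.4 8.1]
45 z [43.  43.4 47.2 65. ] x [-61.7 -55.8 -50.4] y [69.8 71.7 81.1]
paddle z out/in [np.float64(24.1), np.float64(23.9), np.float64(24.0), np.float64(23.9)]
holder x [-45.6  10.8] z [ 26.8 140.2] y [-24.8  26.4]
tcp st [-54.6  31. ] -0.0025 [-6.9 -1.8 12.3] 0.5191839915067459 5.75
```

>>> drive_tool:
  deltas:
    - {"travel":[0.0025,0,-0.0003],"angular":[0,0,0]}
    - {"travel":[0.0025,0,0],"angular":[0,0,0]}
    - {"travel":[0.0025,0,0],"angular":[0,0,0]}
    - {"travel":[0.0025,0,0],"angular":[0,0,0]}
    - {"travel":[0.0025,0,0],"angular":[0,0,0]}
    - {"travel":[0.0025,0,0],"angular":[0,0,0]}

```text
time: 6.25
eef_pos: [0.5724, -0.0432, -0.0024]
tool_rot: [3.119, 0.374, -0.006]
wrist_force: [-7.9, -2.2, 10.2]
width: 0.523
grasp_force: 5.7
```

```bash
python3 chk.py push
```

```text
paddle z out/in [np.float64(24.3), np.float64(23.9), np.float64(24.1), np.float64(24.1)]
holder x [-30.6  28.6] z [ 26.8 140.2] y [-24.3  26.7]
tcp st [-39.3  31.1] -0.0024 [-6.5 -1.8 10.1] 0.5193846944971378 6.3
```

View pics/push.png

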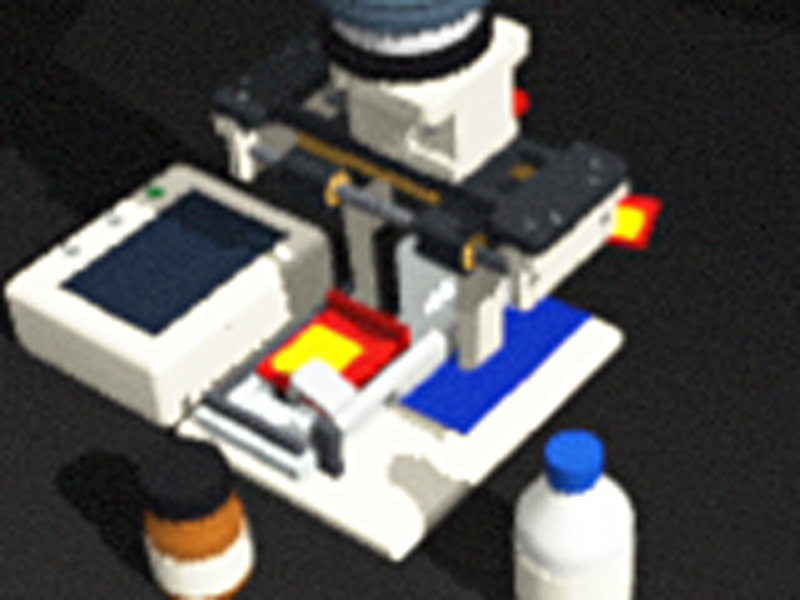

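The jaw is raised at (320,380), the holder's front is entering under it, and the paddle is flat. I'll push on.

>>> drive_tool:
  deltas:
    - {"travel":[0.0025,0,0],"angular":[0,0,0]}
    - {"travel":[0.0025,0,0],"angular":[0,0,0]}
    - {"travel":[0.0025,0,0],"angular":[0,0,0]}
    - {"travel":[0.0025,0,0],"angular":[0,0,0]}
    - {"travel":[0.0025,0,0],"angular":[0,0,0]}
    - {"travel":[0.0025,0,0],"angular":[0,0,0]}
    - {"travel":[0.0025,0,0],"angular":[0,0,0]}
    - {"travel":[0.0025,0,0],"angular":[0,0,0]}

```text
time: 6.97
eef_pos: [0.5918, -0.0385, -0.0023]
tool_rot: [3.119, 0.374, -0.006]
wrist_force: [-7.7, -2.1, 10.7]
width: 0.519
grasp_force: 5.7
```

```bash
python3 chk.py
```

```text
paddle z out/in [np.float64(23.6), np.float64(23.9), np.float64(24.0), np.float64(24.2)]
holder x [-11.1  49.4] z [ 27.  139.3] y [-25.2  26.5]
tcp st [-19.3  31.1] -0.0023 [-5.7 -1.3 10.7] 0.5191031135313645 7.0167
```

>>> drive_tool:
  deltas:
    - {"travel":[0.0015,0,0],"angular":[0,0,0]}
    - {"travel":[0.0015,0,0],"angular":[0,0,0]}
    - {"travel":[0.0015,0,0],"angular":[0,0,0]}
    - {"travel":[0,0,0],"angular":[0,0,0]}
    - {"travel":[0,0,0],"angular":[0,0,0]}

```text
time: 7.43
eef_pos: [0.5965, -0.0375, -0.0023]
tool_rot: [3.119, 0.374, -0.005]
wrist_force: [-7.2, -1.8, 10.5]
width: 0.516
grasp_force: 5.1
```

>>> drive_tool:
  deltas:
    - {"travel":[0.001,0,0],"angular":[0,0,0]}
    - {"travel":[0.001,0,0],"angular":[0,0,0]}
    - {"travel":[0,0,0],"angular":[0,0,0]}

```text
time: 7.68
eef_pos: [0.5971, -0.0373, -0.0023]
tool_rot: [3.119, 0.374, -0.009]
wrist_force: [-10.6, -4.2, 13.1]
width: 0.518
grasp_force: 7.5
```

```bash
python3 chk.py
```

```text
paddle z out/in [np.float64(23.8), np.float64(23.9), np.float64(24.2), np.float64(24.1)]
holder x [-5.4 51.4] z [ 27.2 139.8] y [-24.6  26.3]
tcp st [-14.5  31.1] -0.0023 [-10.2  -4.1  13. ] 0.51681334689188 7.7333
```

>>> drive_tool:
  deltas:
    - {"travel":[0.001,0,0],"angular":[0,0,0]}
    - {"travel":[0.001,0,0],"angular":[0,0,0]}
    - {"travel":[0,0,0],"angular":[0,0,0]}
    - {"travel":[0,0,0],"angular":[0,0,0]}

```text
time: 8.07
eef_pos: [0.597, -0.0373, -0.0023]
tool_rot: [3.119, 0.374, -0.015]
wrist_force: [-16.4, -4.9, 17.4]
width: 0.52
grasp_force: 10.4
```

```bash
python3 chk.py home
```

```text
paddle z out/in [np.float64(23.8), np.float64(23.7), np.float64(23.8), np.float64(24.0)]
holder x [-4.5 50.9] z [ 27.2 139.9] y [-23.8  25.9]
tcp st [-14.5  31.2] -0.0023 [-16.3  -5.   16.7] 0.5207792636612393 8.1167
```

View pics/home.png

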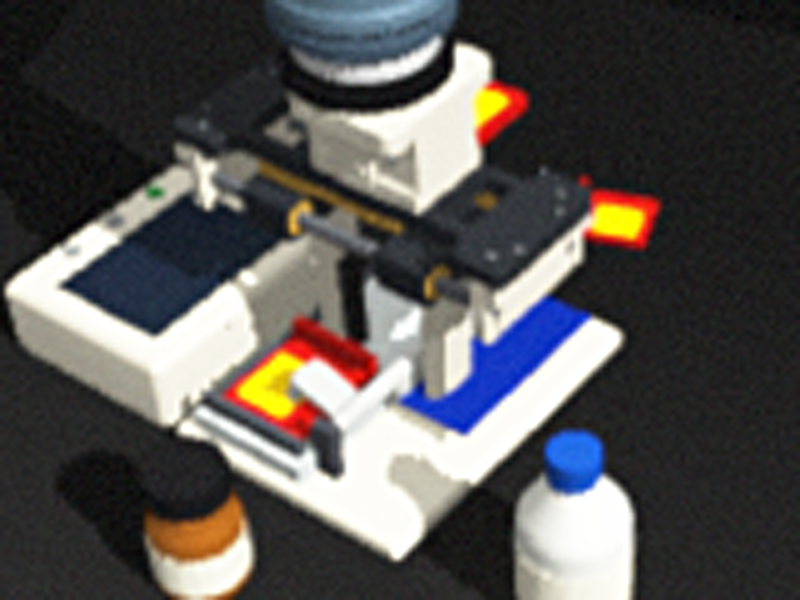

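The holder's front is against the stop at (265,420), with no motion while the force rises. I'll back off along −x with the paddle still down, then raise slowly.

>>> drive_tool:
  deltas:
    - {"travel":[-0.003,0,0],"angular":[0,0,0]}
    - {"travel":[-0.003,0,0],"angular":[0,0,0]}
    - {"travel":[-0.003,0,0],"angular":[0,0,0]}
    - {"travel":[-0.003,0,0],"angular":[0,0,0]}
    - {"travel":[-0.003,0,0],"angular":[0,0,0]}
    - {"travel":[0,0,0],"angular":[0,0,0]}
    - {"travel":[0,0,0],"angular":[0,0,0]}

```text
time: 8.7
eef_pos: [0.5909, -0.0398, -0.0009]
tool_rot: [3.118, 0.371, 0.011]
wrist_force: [1.5, 1.0, 7.8]
width: 0.521
grasp_force: 3.9
```

```bash
python3 chk.py
```

```text
paddle z out/in [np.float64(24.6), np.float64(26.2), np.float64(26.8), np.float64(27.8)]
holder x [-4.8 50.8] z [ 26.9 142.3] y [-24.6  26.2]
tcp st [-21.1  30.1] -0.0009 [3.5 1.2 7.3] 0.5195576745027504 8.75
```

>>> drive_tool:
  deltas:
    - {"travel":[0,0,-0.002],"angular":[0,0,0]}
    - {"travel":[0,0,-0.002],"angular":[0,0,0]}
    - {"travel":[0,0,-0.002],"angular":[0,0,0]}
    - {"travel":[0,0,-0.003],"angular":[0,0,0]}
    - {"travel":[0,0,-0.005],"angular":[0,0,0]}
    - {"travel":[0,0,-0.01],"angular":[0,0,0]}
    - {"travel":[0,0,-0.02],"angular":[0,0,0]}
    - {"travel":[0,0,-0.03],"angular":[0,0,0]}
    - {"travel":[0,0,-0.03],"angular":[0,0,0]}
    - {"travel":[0,0,-0.03],"angular":[0,0,0]}
    - {"travel":[0,0,0],"angular":[0,0,0]}
    - {"travel":[0,0,0],"angular":[0,0,0]}

```text
time: 9.75
eef_pos: [0.5891, -0.04, 0.1339]
tool_rot: [3.117, 0.372, 0.008]
wrist_force: [0.2, 0.8, -1.3]
width: 0.519
grasp_force: 0.0
```

```bash
python3 chk.py fin
```

```text
paddle z out/in [np.float64(26.4), np.float64(28.0), np.float64(29.8), np.float64(31.7)]
holder x [-4.4 50.9] z [ 27.3 277.9] y [-23.9  26.2]
tcp st [-24.1  31. ] 0.1319 [ 0.2  0.7 -0. ] 0.5207363818674005 9.8
```

View pics/fin.png

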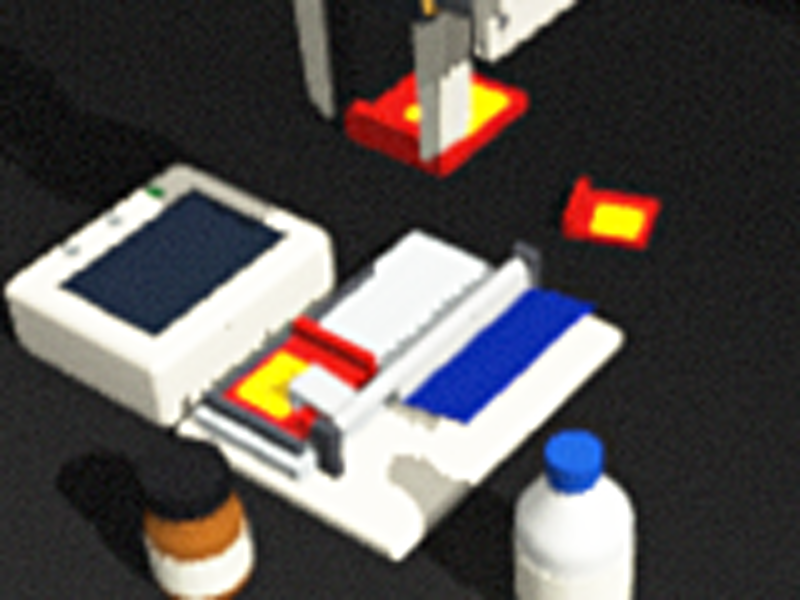

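The holder is home at the end stop (270,420) and the jaw rests on it at (320,385). The paddle's slope gives a clip angle of about 0.16, and the gripper is clear. I'll hand the job in.

```bash
python3 -c "
from station import job_done
print(job_done())"
```

```text
the job is handed in; nothing more can be done
None
```

The job is handed in: the red holder is home against the end stop with the jaw clamped on it (clip angle about 0.16 rad by camera), the gripper is clear, and the bottle and jars were never touched. The hand-in returned no verdict.

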